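# Set the tin rack's hold-down screw and build the tin pyramid

## Robot

A 7-joint arm with a two-finger parallel gripper is mounted at the origin on the work surface. World frame = base frame: x ahead of the robot, y to its left, z up, the work surface at z = 0. Lengths are in m, angles in rad, forces in N, time in s.
With the tool pointing down it reaches from about 0.425 to 0.925 m from the base axis. Payload 6.8 kg.
Tool frame: the origin (TCP) lies on the mounting face of the last link; the fingertips stand 173 mm ahead of it and the grasp point (between the pads) lies 155 mm ahead of it (grip_point_offset is the distance from the TCP to the grasp point, in m); x points along the fingers, z is the direction in which the jaws open and shut, and the axes are right-handed (so a half turn about x gives the same grasp; the last joint's range is limited). The gripper opens to 85 mm and grips with 20 to 120 N. Pads are 22 mm wide; open, the fingers measure 114 mm over their backs; the gripper's body (76 mm by 85 mm) begins 54 mm behind the grasp point. The pads swing forward as they close: fully open they stand 13 mm farther back than shut.
Start: joints at [1.162, 0.477, 0.022, 1.555, -0.011, 1.109, -0.083], TCP at [0.2, -0.645, 0.405] pointing down, gripper open.
Joint ranges: [-2.96, 2.96], [-0.34, 2.1], [-1.41, 1.46], [0.24, 2.44], [-1.37, 4.51], [0.17, 1.92], [-2.96, 2.96]. Speed limits (rad/s): [2.39, 2.39, 3.14, 3.14, 3.14, 3.14, 3.14].

## Interface

Orientations are given as a rotation vector (axis times angle).
In Python, from bench import * gives the robot as it stands. The module is installed in compiled form; this text tells all that it offers.
- The arm moves only by the tool servo_tool, never from a script. Its argument "motion" is a list of rows, each a list of 5 numbers: the shift along the tool's x, y, z in m, then the turn about the tool's x in degrees, then the gripper command: -1 is fully open, 1 is shut, values between are in proportion. In form: [[dx, dy, dz, turn, fingers], ...]. A call has 1 to 8 rows; each row is the pose to reach, as a shift and turn from the pose measured when the call began, along the tool's axes at that moment; what a row does not reach only later rows make up. A row lasts 1/10 s, in which the tool goes at most 50 mm and 8.59 degrees, less where a joint would pass 70% of its speed; a pose out of reach is approached as far as the arm can. A call with a gripper value outside its range is refused whole. The fingers move at their own pace and stop on an object; "force" is the grip in N (left out, the last holds). Time passes only in rows, so rows that repeat a pose let the fingers close. It gives the time, the measured TCP pose, the force and the opening at its end, in the units of the state.
- get_obs(): the state, without advancing time (a new reading comes with each control period).
- grab_frame(name): name is "scene" or "top" or "wrist"; returns the picture (420x560x3 uint8, red, green, blue); there is no depth.
- camera_params(name): a dict with "mtx" (3x3 intrinsics, pixels), "D" ([k1, k2, p1, p2, k3] as OpenCV has them; the pictures are not rectified), "world_to_cam" (4x4, takes a point from world to camera coordinates); the wrist camera has in their place "T_tool_cam" (4x4, takes a point from camera to tool coordinates, whose origin is the TCP and whose axes are the tool frame's). Camera axes: x right, y down, z forward; pixel columns grow to the right and rows downward; lengths in m; the calibration is good to about 2 mm. A picture is of the moment at which its call begins: read the wrist's pose just before it. camera_params takes no time and is no camera call.
- hand_in(): hands the job in, once; it reports no verdict.
The state is a dict: "clock": time; "joints": joint angles; "qvel": joint speeds; "tau": joint torques, N m; "tcp_pos": TCP position; "orientation": TCP orientation; "contact_force": force on the tool from outside, world axes, zero at the start; "moment": the same for the moment, N m; "grip_width": finger opening in m.
Only numpy, scipy, OpenCV 4.12 (cv2) and the standard library are available. Lean on these libraries where they do the work, as an engineer would, in place of code of your own. Each camera call takes 0.05 s, during which the arm holds its last target. There are 200 camera calls.

## Task

First turn the rack's bar-headed hold-down screw clockwise until it bottoms, then back it off a quarter of a turn so that it does not strain the tile, and leave it there. Only then lay the loose large tin in the empty cradle beside the tin already in the rack, and after it the smaller tin on top, saddled in the gap between those two, all three lying parallel with their ends about level and centred across the rack. Leave the tin already in the rack, the bottle, the peg bowl and the scoop where they are.

Things in the scene. Friction and masses are not known exactly. Their poses are not given: they have to be found in the camera images.
- rack: fixed chrome rack, z 0 to 28 mm; origin on the surface midway between its two tin cradles. x along the tins' axes (-64 to 64 mm), y along its length to the screw foot (-90 to 200 mm). Each cradle: two 10 mm rods along x, 36 mm apart, tops 19 mm above the surface, centred at y = -37 mm (holds tin_low) and +37 mm (empty); a tin lowered between them centres itself
- screw (a joint): the hold-down screw's angle in rad, right-hand thread, vertical axis: 0 = bottomed (hard stop), grows as it is backed off anticlockwise seen from above; starts at 2.0 to 2.6. Friction about 0.12 N m; stays where it is left. Its rise is too small to see
- screw_grip (a point): middle of the screw's black bar head, on its axis, 147 mm along rack y from the rack's origin, 68 mm above the surface. The bar is 90 mm long (along this frame's x, which turns with the screw), 16 mm thick (y), 34 mm high (51 to 85 mm above the surface); pinch it across its 16 mm. When bottomed, the bar lies along the rack's x
- rack_low (a point): the point in the rack where the centre of tin_low lies, 49.7 mm above the surface; axes as the rack's
- rack_seat (a point): the point in the rack where the centre of tin_big lies when it rests in the empty cradle, 49.7 mm above the surface; axes as the rack's
- rack_saddle (a point): the point where the centre of tin_small lies when it rests in the gap between the two large tins, 100.7 mm above the surface; axes as the rack's
- tin_low: a steel tin (plain closed cylinder with flat ends) lying on its side, 70 mm diameter, 60 mm long, about 220 g; origin at its centre, its x axis along the cylinder axis. Its flat ends are free to be gripped (60 mm across) from above, best about 12 mm above the middle so that the tin's top stays clear of the gripper's body. It already lies in the rack, in the cradle farther from the screw, and stays there
- tin_big: a steel tin (plain closed cylinder with flat ends) lying on its side, 70 mm diameter, 60 mm long, about 220 g; origin at its centre, its x axis along the cylinder axis. Its flat ends are free to be gripped (60 mm across) from above, best about 12 mm above the middle so that the tin's top stays clear of the gripper's body. It starts in a wooden rest on the work surface, its centre about 50 mm above the surface
- tin_small: a steel tin (plain closed cylinder with flat ends) lying on its side, 56 mm diameter, 60 mm long, about 150 g; origin at its centre, its x axis along the cylinder axis. Its flat ends are free to be gripped (60 mm across) from above, best about 12 mm above the middle so that the tin's top stays clear of the gripper's body. The smaller tin; it starts in its own wooden rest, its centre about 43 mm above the surface
- stand_big: fixed wooden rest with two chrome rods, 80 x 75 mm, 19 mm high, in which tin_big starts; it may stand left or right of the rack; origin under its centre, x along the tin
- stand_small: fixed wooden rest with two chrome rods, 80 x 75 mm, 19 mm high, in which tin_small starts, on the other side of the rack; origin under its centre, x along the tin
- bottle: bystander: closed green glass bottle, 68 mm diameter, 170 mm high, standing; origin under its centre
- bowl: bystander: beech bowl of pegs, 120 mm diameter, 50 mm high (the pegs rise to about 65 mm); origin under its centre
- scoop: bystander: white plastic scoop standing on its cup, 68 mm diameter, 45 mm high, with a handle to 125 mm along its x axis; origin under the cup
Things that resemble listed ones, but are neither listed nor needed, are in the scene too. What is shaped like the tin_big but turquoise or yellow is not meant. Leave any orange look-alike of the tin_small alone.

How it is judged:
By the outcome, as a careful person would: the job done as asked, in the order asked, and still so for the second after the job is handed in, with the robot touching nothing.
It also fails if it takes over 72 s, if anything falls off the work surface, if the arm or the gripper's body presses on something with over 40 N, if the wrist force passes 120 N, or if a joint passes its speed limit or range.

## Working session

There is one attempt and no reset: what is moved stays moved. The work goes in short steps, Python scripts to look and compute and a tool call to move; the robot and the scene stay as the last step left them, time stands still between calls to the robot, and variables do not carry over. Pictures are saved under pics/ and viewed, about 8 in all and at most 12, crops included, and the job is handed in when it is done.

Besides the shell and the picture viewer there is one more tool, called after "Call:" as name([rows], argument=value, ...), one row to a line, values as JSON. servo_tool: Moves the arm, as the interface text tells. Its arguments: {"type":"object","properties":{"motion":{"type":"array","items":{"type":"array","items":{"type":"number"}}},"force":{"type":"number"}},"required":["motion"]}

```bash
mkdir -p pics; cat > h.py <<'E'
from bench import *
import numpy as np, cv2
from scipy.spatial.transform import Rotation as R
def save(n,f,crop=None,s=1):
    im=grab_frame(n)[:,:,::-1].copy()
    cv2.imwrite('pics/raw_'+f,im)
    if crop: im=im[crop[1]:crop[3],crop[0]:crop[2]]
    if s!=1: im=cv2.resize(im,None,fx=s,fy=s,interpolation=cv2.INTER_CUBIC)
    cv2.imwrite('pics/'+f,im)
def w2c(n,o=None):
    p=camera_params(n)
    if 'world_to_cam' in p: return p,np.array(p['world_to_cam'])
    o=o or get_obs(); T=np.eye(4);T[:3,:3]=R.from_rotvec(o['orientation']).as_matrix();T[:3,3]=o['tcp_pos']
    return p,np.linalg.inv(T@np.array(p['T_tool_cam']))
def pix2w(n,uv,z,o=None):
    p,W=w2c(n,o); uv=np.array(uv,float).reshape(-1,1,2)
    r=cv2.undistortPoints(uv,np.array(p['mtx']),np.array(p['D']))[:,0]
    d=np.c_[r,np.ones(len(r))]@W[:3,:3]; c=-W[:3,:3].T@W[:3,3]
    return c+d*((np.array(z)-c[2])/d[:,2])[:,None]
def w2pix(n,X,o=None):
    p,W=w2c(n,o)
    return cv2.projectPoints(np.array(X,float).reshape(-1,1,3),cv2.Rodrigues(W[:3,:3])[0],W[:3,3],np.array(p['mtx']),np.array(p['D']))[0][:,0]
E
python3 - <<'E'
from h import *
o=get_obs();print(o); 
save('top','t0.png',s=1.4);save('scene','s0.png',s=1.4)
for n in('top','scene'):
    W=w2c(n)[1];print(n,-W[:3,:3].T@W[:3,3])
print(camera_params('wrist'))
E
```

```text
{'clock': 0.0, 'joints': array([ 1.16188251,  0.47778798,  0.02231428,  1.55646893, -0.01151166,
        1.10928055, -0.08309421]), 'qvel': array([-1.28709675e-03, -4.31753366e-04,  5.92278480e-06, -3.00915535e-04,
       -5.80619125e-04, -8.36132912e-05, -7.15492536e-04]), 'tau': array([-2.54479355e-04, -5.96447539e+01,  1.60733432e+00, -2.81192619e+01,
        1.23047177e-02,  9.25613655e-03, -2.86216823e-05]), 'tcp_pos': array([ 0.19993979, -0.64441345,  0.40372567]), 'orientation': array([ 0.98581034,  1.33820528, -0.98417462]), 'contact_force': array([-0.13501981, -0.39797838, -0.03599372]), 'moment': array([-0.00958466,  0.00561279,  0.01981141]), 'grip_width': 0.08585408989456805}
top [0.46719268 0.06575873 1.4505379 ]
scene [1.15806786 0.52511739 0.73336731]
{'mtx': array([[292.18463957,   0.        , 277.8172452 ],
       [  0.        , 292.18463957, 211.23921736],
       [  0.        ,   0.        ,   1.        ]]), 'D': array([-0.04261395,  0.        ,  0.        ,  0.        ,  0.        ]), 'T_tool_cam': array([[ 6.02272886e-04, -2.85417085e-01,  9.58403216e-01,
         3.09370473e-02],
       [ 7.47854067e-05, -9.58403375e-01, -2.85417179e-01,
         7.37886073e-02],
       [ 9.99999816e-01,  2.43573602e-04, -5.55875334e-04,
         2.94719945e-04],
       [ 0.00000000e+00,  0.00000000e+00,  0.00000000e+00,
         1.00000000e+00]])}
```

View pics/t0.png

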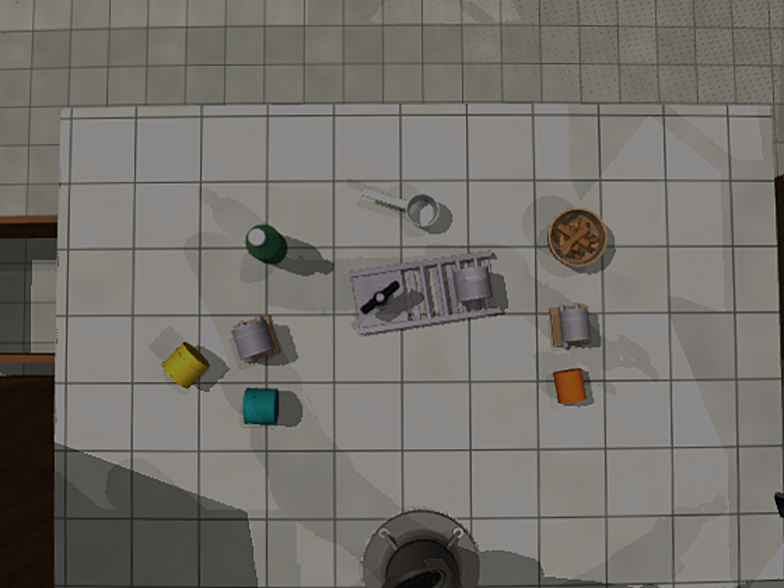

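View pics/s0.png

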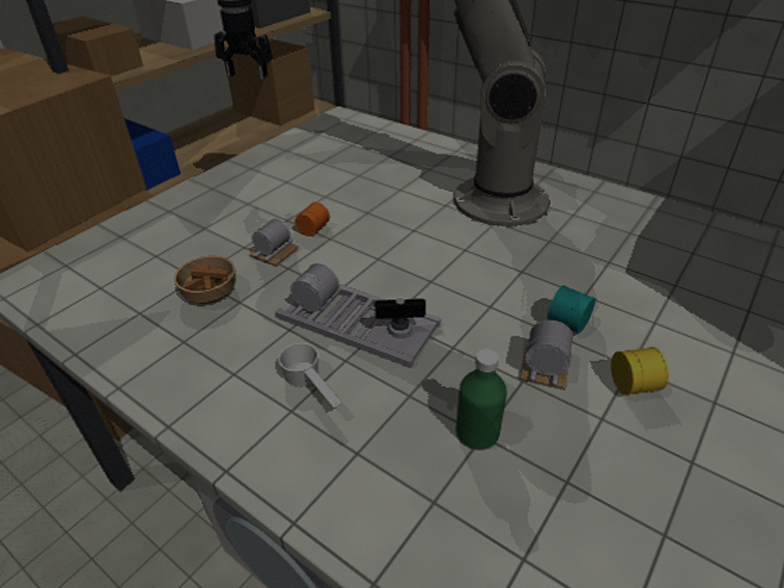

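Top view: silver tin_big candidate at (254,339), look-alikes turquoise (261,406) and yellow (186,365). Silver tin_small candidate at (575,325), look-alike orange (570,386). The rack holds tin_low at (474,283), with the screw bar at (381,297). I'll check these in one close crop.

```bash
python3 - <<'E'
import cv2,numpy as np
im=cv2.imread('pics/raw_t0.png')
def c(x0,y0,x1,y1,s):return cv2.resize(im[y0:y1,x0:x1],None,fx=s,fy=s,interpolation=cv2.INTER_CUBIC)
a=c(242,170,368,246,5) #630x380
b=c(154,218,206,258,5) #260x200
d=c(386,210,434,256,5) #240x230
o=np.zeros((600,640,3),np.uint8);o[:380,:630]=a;o[385:585,:260]=b;o[365+5:600,300:540]=d
o=np.clip(o*1.5,0,255).astype(np.uint8)
cv2.imwrite('pics/c1.png',o)
E
```

```text
(no output)
```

View pics/c1.png

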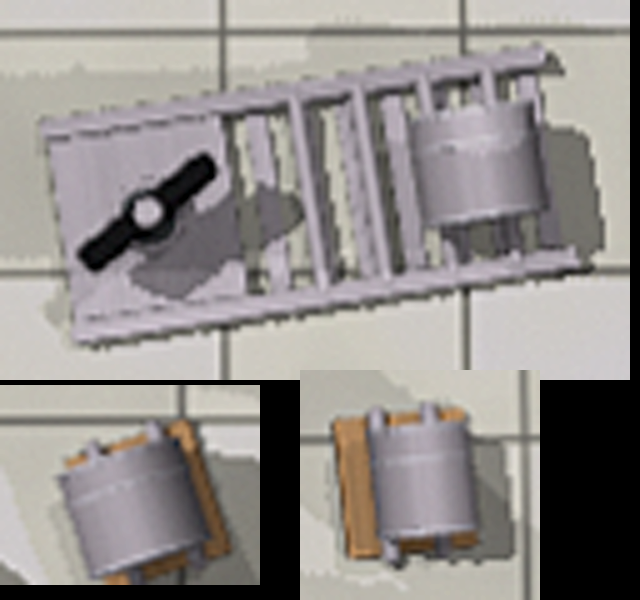

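```bash
python3 - <<'E'
from h import *
def P(c,off,z):
    c=np.array(c,float); return pix2w('top',c/5+np.array(off)-0.4,[z]*len(c))[:,:2]
bar=P([(88,258),(208,164),(149,211)],(242,170),.085);print('bar',bar)
rk=P([(42,125),(78,340),(548,50),(582,262)],(242,170),.024);print('rack',rk)
print(np.linalg.norm(rk[0]-rk[2]),np.linalg.norm(rk[0]-rk[1]))
e=(rk[0]+rk[1]-rk[2]-rk[3])/2;ang=np.arctan2(-e[0],e[1]);print('rack yaw deg',np.degrees(ang))
yd=np.array([-np.sin(ang),np.cos(ang)]);print('origin from left end',(rk[0]+rk[1])/2-.2*yd,'from right',(rk[2]+rk[3])/2+.09*yd,'from screw',bar[2]-.147*yd)
d=bar[1]-bar[0];print('bar yaw',np.degrees(np.arctan2(d[1],d[0])),np.linalg.norm(d))
# tins: corner silhouettes at mid height
for n,c,off,z,zt in (('low',[(412,110),(535,98),(426,226),(546,210)],(242,170),.0497,.0847),('big',[(60,476-385),(175,432-385),(105,580-385),(212,536-385)],(154,218),.05,.085),('small',[(372-300,427-370),(468-300,420-370),(382-300,540-370),(477-300,530-370)],(386,210),.043,.071)):
    q=P(c,off,z+.008); dd=(q[0]+q[1]-q[2]-q[3])/2
    print(n,q.mean(0),'axis deg',np.degrees(np.arctan2(dd[1],dd[0])),'len',np.linalg.norm(dd),'dia',np.linalg.norm(q[0]+q[2]-q[1]-q[3])/2)
o=get_obs();M=R.from_rotvec(o['orientation']).as_matrix();print(M)
E
```

```text
bar [[0.51792956 0.10906219]
 [0.5681973  0.04437894]
 [0.54303639 0.07621363]]
rack [[ 0.59513321  0.13662461]
 [ 0.47428632  0.11674671]
 [ 0.63630984 -0.14872123]
 [ 0.51659412 -0.16636861]]
0.28830151674863896 0.12247081927721414
rack yaw deg 8.354757214478498
origin from left end [ 0.56377013 -0.07119182] from right [ 0.56337482 -0.06850006] from screw [ 0.56439575 -0.06922632]
bar yaw -52.14790377316881 0.08191928115467126
low [ 0.57123384 -0.10531617] axis deg 5.619890439700863 len 0.06309146847001972 dia 0.06734249001146397
big [0.46355736 0.32358312] axis deg 21.73889917471492 len 0.06128765530924059 dia 0.06536490361772145
small [ 0.48884082 -0.3073571 ] axis deg 3.9459229410630074 len 0.061714696179140084 dia 0.053436005076898045
[[-5.94045879e-04  9.55092690e-01  2.96306600e-01]
 [ 1.50880290e-03  2.96307171e-01 -9.55091506e-01]
 [-9.99998685e-01 -1.20299915e-04 -1.61706668e-03]]
```

Silver tins sit on wooden rests, as described, and the rack and screw are consistent (bar at about 2.09 rad). I'll move above the screw.

```bash
cat >> h.py <<'E'
def go(x,y,z,yaw):
    """print tool shift/turn to TCP (x,y,z) with tool z axis at world yaw (deg), mod 360"""
    o=get_obs();M=R.from_rotvec(o['orientation']).as_matrix()
    s=M.T@(np.array([x,y,z])-o['tcp_pos']); cy=np.degrees(np.arctan2(M[1,2],M[0,2]))
    print('shift',s.round(4),'turn',round(-((yaw-cy+180)%360-180),2),'| yaw',cy.round(2),'tilt',M[2,1:].round(4),'tcp',o['tcp_pos'].round(4),'F',o['contact_force'].round(1),'M',o['moment'].round(2),'q',o['joints'].round(2),'w',round(o['grip_width'],4),'t',o['clock'])
E
python3 -c "
from h import *
go(.543,.0765,.36,37.9)"
```

```text
shift [ 0.0447  0.5413 -0.5869] turn -110.66 | yaw -72.76 tilt [-0.0001 -0.0016] tcp [ 0.1999 -0.6445  0.4038] F [ 0.4  0.3 -0.4] M [-0.   -0.03  0.01] q [ 1.16  0.48  0.02  1.56 -0.01  1.11 -0.08] w 0.0851 t 0.1
```

Call:
servo_tool([
  [0.045,0.541,-0.587,-110,-1],
  [0.045,0.541,-0.587,-110,-1],
  [0.045,0.541,-0.587,-110,-1],
  [0.045,0.541,-0.587,-110,-1],
  [0.045,0.541,-0.587,-110,-1],
  [0.045,0.541,-0.587,-110,-1],
  [0.045,0.541,-0.587,-110,-1],
  [0.045,0.541,-0.587,-110,-1],
])

```text
clock: 0.9
tcp_pos: [0.3717, -0.282, 0.3821]
orientation: [0.051, 1.57, -0.05]
contact_force: [1.3, -0.1, 0.4]
grip_width: 0.0854
```

```bash
python3 -c "
from h import *
go(.543,.0765,.36,37.9)"
```

```text
shift [0.0224 0.3687 0.148 ] turn -41.57 | yaw -3.67 tilt [ 0.0009 -0.0002] tcp [ 0.3717 -0.282   0.3821] F [ 1.3 -0.1  0.4] M [-0.01 -0.05 -0.06] q [ 0.86  0.19 -0.39  2.04  0.09  0.93  0.37] w 0.0854 t 0.9
```

Call:
servo_tool([
  [0.022,0.369,0.148,-41.6,-1],
  [0.022,0.369,0.148,-41.6,-1],
  [0.022,0.369,0.148,-41.6,-1],
  [0.022,0.369,0.148,-41.6,-1],
  [0.022,0.369,0.148,-41.6,-1],
  [0.022,0.369,0.148,-41.6,-1],
  [0.022,0.369,0.148,-41.6,-1],
  [0.022,0.369,0.148,-41.6,-1],
])

```text
clock: 1.7
tcp_pos: [0.5434, 0.0783, 0.36]
orientation: [-0.517, 1.508, 0.518]
contact_force: [0.8, -0.4, 0.4]
grip_width: 0.0852
```

Call:
servo_tool([
  [0,0.0,0,0,-1],
  [0,0,0,0,-1],
])

```text
clock: 1.9
tcp_pos: [0.5433, 0.0798, 0.3594]
orientation: [-0.519, 1.509, 0.522]
contact_force: [-0.5, -1.0, -1.6]
grip_width: 0.0856
```

```bash
python3 -c "
from h import *
go(.543,.0765,.36,37.9)
save('wrist','w1.png',s=1.4)"
```

```text
shift [-0.0006 -0.0024 -0.0023] turn 0.19 | yaw 38.09 tilt [ 0.002  -0.0008] tcp [0.5433 0.0798 0.3594] F [-0.5 -1.  -1.6] M [-0.06  0.01 -0.01] q [ 0.27  0.4  -0.66  1.87  0.29  0.97  0.15] w 0.0856 t 1.9
```

View pics/w1.png

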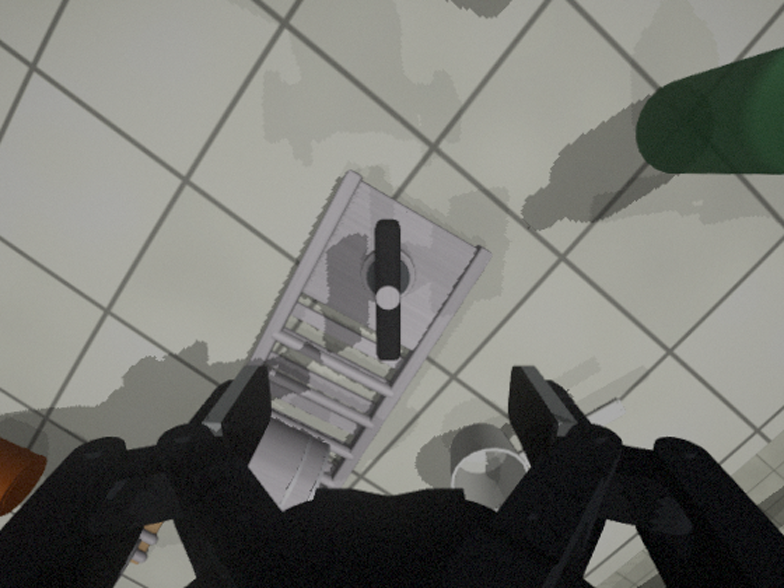

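The bar stands vertical in the image, with ends at about (388,222) and (389,358) and the hub at (388,297). The rack's far corners are at (350,174) and (487,250).

```bash
python3 - <<'E'
from h import *
def P(c,z): return pix2w('wrist',(np.array(c,float)+.5)/1.4-.5,[z]*len(c))[:,:2]
b=P([(388,220),(388.5,359),(388,297)],.085);print(b,(b[0]+b[1])/2,np.linalg.norm(b[0]-b[1]),np.degrees(np.arctan2(*(b[1]-b[0])[::-1])))
r=P([(350,174),(487,250)],.028);d=r[1]-r[0];print(r,np.linalg.norm(d),np.degrees(np.arctan2(*d[::-1])))
c=r.mean(0);a=np.radians(8.35);print('screw from end',c-.053*np.array([-np.sin(a),np.cos(a)]))
c=(b[0]+b[1])/2
go(c[0],c[1],.223,-52.1+90)
E
```

```text
[[0.51429374 0.11475428]
 [0.56959113 0.04421202]
 [0.54340577 0.07733832]] [0.54194244 0.07948315] 0.08963265503022366 -51.90744687936912
[[0.47693268 0.11883661]
 [0.58954822 0.1377834 ]] 0.11419825638728189 9.55018556099087
screw from end [0.54093709 0.07587184]
shift [0.1363 0.0017 0.0002] turn 0.03 | yaw 37.93 tilt [ 0.0013 -0.0017] tcp [0.5431 0.078  0.3593] F [ 0.5 -0.1  0.2] M [ 0.   -0.   -0.03] q [ 0.27  0.4  -0.66  1.87  0.29  0.97  0.15] w 0.0853 t 1.95
```

Call:
servo_tool([
  [0.04,0.001,0,0,-1],
  [0.08,0.001,0,0,-1],
  [0.11,0.001,0,0,-1],
  [0.136,0.001,0,0,-1],
  [0.136,0.001,0,0,-1],
  [0.136,0.001,0,0,0.3],
  [0.136,0.001,0,0,1],
  [0.136,0.001,0,0,1],
], force=40)

```text
clock: 2.75
tcp_pos: [0.5428, 0.0786, 0.225]
orientation: [-0.518, 1.507, 0.517]
contact_force: [-0.5, 1.0, -0.8]
grip_width: 0.0433
```

Call:
servo_tool([
  [0,0,0,0,1],
  [0,0,0,0,1],
  [0,0,0,0,1],
  [0,0,0,0,1],
])

```text
clock: 3.15
tcp_pos: [0.543, 0.0783, 0.2261]
orientation: [-0.519, 1.507, 0.516]
contact_force: [-3.8, -1.7, 9.5]
grip_width: 0.0153
```

```bash
python3 -c "
from h import *
go(.5425,.0775,.223,37.9)"
```

```text
shift [ 0.0031 -0.0004 -0.0009] turn -0.02 | yaw 37.88 tilt [-0.0018  0.0004] tcp [0.543  0.0783 0.2261] F [-3.8 -1.7  9.5] M [-0.45  0.65  0.04] q [ 0.18  0.57 -0.57  1.97  0.46  0.73  0.  ] w 0.0153 t 3.15
```

Call:
servo_tool([
  [0,0,0,8,1],
  [0,0,0,16,1],
  [0,0,0,24,1],
  [0,0,0,32,1],
  [0,0,0,40,1],
  [0,0,0,48,1],
  [0,0,0,56,1],
  [0,0,0,56,1],
])

```text
clock: 3.95
tcp_pos: [0.5421, 0.0783, 0.2262]
orientation: [0.247, 1.556, -0.251]
contact_force: [-4.7, -1.3, 3.7]
grip_width: 0.0153
```

```bash
python3 -c "
from h import *
go(.5425,.0775,.223,37.9)"
```

```text
shift [ 0.0032 -0.0006  0.0006] turn -56.09 | yaw -18.19 tilt [-0.0024  0.0003] tcp [0.5421 0.0783 0.2262] F [-4.7 -1.3  3.7] M [-0.18  0.82 -0.11] q [-0.    0.53 -0.33  1.98  0.27  0.67 -0.81] w 0.0153 t 3.95
```

Call:
servo_tool([
  [0,0,0,8,1],
  [0,0,0,16,1],
  [0,0,0,24,1],
  [0,0,0,32,1],
  [0,0,0,40,1],
  [0,0,0,48,1],
  [0,0,0,52,1],
])

```text
clock: 4.65
tcp_pos: [0.5416, 0.079, 0.2262]
orientation: [0.948, 1.354, -0.953]
contact_force: [-3.0, 0.9, 3.0]
grip_width: 0.0152
```

```bash
python3 -c "
from h import *
go(.5425,.0775,.223,-81.6)"
```

```text
shift [0.0032 0.0004 0.0017] turn 11.45 | yaw -70.15 tilt [-0.0024  0.0013] tcp [0.5416 0.079  0.2262] F [-3.   0.9  3. ] M [0.26 0.66 0.15] q [-0.18  0.51 -0.1   1.99  0.08  0.64 -1.56] w 0.0152 t 4.65
```

Call:
servo_tool([
  [0,0,0,3,1],
  [0,0,0,6,1],
  [0,0,0,6,1],
])

```text
clock: 4.95
tcp_pos: [0.5415, 0.0791, 0.2262]
orientation: [1.025, 1.315, -1.029]
contact_force: [-1.3, 0.4, -0.6]
grip_width: 0.0154
```

```bash
python3 -c "
from h import *
go(.5425,.0775,.223,-81.6)"
```

```text
shift [0.0032 0.0006 0.0018] turn 5.62 | yaw -75.98 tilt [-0.0023  0.0015] tcp [0.5415 0.0791 0.2262] F [-1.3  0.4 -0.6] M [ 0.09  0.18 -0.15] q [-0.2   0.51 -0.07  1.99  0.06  0.64 -1.64] w 0.0154 t 4.95
```

Call:
servo_tool([
  [0,0,0,2,1],
  [0,0,0,4,1],
  [0,0,0,5,1],
  [0,0,0,5,1],
])

```text
clock: 5.35
tcp_pos: [0.5415, 0.0792, 0.2262]
orientation: [1.09, 1.28, -1.095]
contact_force: [-0.1, -0.3, -0.8]
grip_width: 0.0154
```

```bash
python3 -c "
from h import *
go(.5425,.0775,.223,-81.6)"
```

```text
shift [0.0032 0.0007 0.0018] turn 0.62 | yaw -80.98 tilt [-0.0022  0.0017] tcp [0.5415 0.0792 0.2262] F [-0.1 -0.3 -0.8] M [ 0.11  0.2  -0.04] q [-0.22  0.51 -0.05  2.    0.04  0.64 -1.71] w 0.0154 t 5.35
```

Call:
servo_tool([
  [0,0,0,1,1],
  [0,0,0,2,1],
  [0,0,0,2,1],
])

```text
clock: 5.65
tcp_pos: [0.5415, 0.0793, 0.2262]
orientation: [1.115, 1.265, -1.12]
contact_force: [-1.3, 0.0, -0.0]
grip_width: 0.0157
```

```bash
python3 -c "
from h import *
go(.5425,.0775,.223,-81.6)"
```

```text
shift [0.0032 0.0008 0.0019] turn -1.31 | yaw -82.91 tilt [-0.0022  0.0022] tcp [0.5415 0.0793 0.2262] F [-1.3  0.  -0. ] M [-0.07  0.21  0.82] q [-0.23  0.51 -0.04  2.    0.04  0.64 -1.74] w 0.0157 t 5.65
```

Call:
servo_tool([
  [0,0,0,1,1],
  [0,0,0,1.5,1],
  [0,0,0,1.5,1],
])

```text
clock: 5.95
tcp_pos: [0.5415, 0.0794, 0.2263]
orientation: [1.133, 1.254, -1.139]
contact_force: [-0.9, -1.6, 0.7]
grip_width: 0.016
```

```bash
python3 -c "
from h import *
go(.5425,.0775,.223,-81.6)"
```

```text
shift [0.0033 0.0008 0.002 ] turn -2.72 | yaw -84.32 tilt [-0.002   0.0027] tcp [0.5415 0.0794 0.2263] F [-0.9 -1.6  0.7] M [-0.18  0.27  1.53] q [-0.23  0.51 -0.03  2.    0.03  0.64 -1.76] w 0.016 t 5.95
```

The stop was reached at tool yaw of about -81.5° (moment rose 0.5 N m/deg), which agrees with the rack yaw. I'll back it off 90°, to yaw +8.6°.

Call:
servo_tool([
  [0,0,0,-8,1],
  [0,0,0,-16,1],
  [0,0,0,-24,1],
  [0,0,0,-32,1],
  [0,0,0,-40,1],
  [0,0,0,-48,1],
  [0,0,0,-56,1],
  [0,0,0,-60,1],
])

```text
clock: 6.75
tcp_pos: [0.542, 0.0784, 0.2262]
orientation: [0.331, 1.545, -0.335]
contact_force: [0.8, -1.7, -2.3]
grip_width: 0.0157
```

Call:
servo_tool([
  [0,0,0,-8,1],
  [0,0,0,-16,1],
  [0,0,0,-24,1],
  [0,0,0,-30,1],
  [0,0,0,-30,1],
])

```text
clock: 7.25
tcp_pos: [0.5426, 0.078, 0.2262]
orientation: [-0.076, 1.57, 0.075]
contact_force: [1.3, 0.1, -1.9]
grip_width: 0.0156
```

```bash
python3 -c "
from h import *
go(.5425,.0775,.223,8.6)"
```

```text
shift [ 0.0032 -0.0005 -0.0001] turn -3.08 | yaw 5.52 tilt [-0.001  -0.0003] tcp [0.5426 0.078  0.2262] F [ 1.3  0.1 -1.9] M [-0.03 -0.36  0.15] q [ 0.08  0.55 -0.43  1.97  0.35  0.69 -0.47] w 0.0156 t 7.25
```

Call:
servo_tool([
  [0,0,0,-1.5,1],
  [0,0,0,-3,1],
  [0,0,0,-3,1],
  [0,0,0,-3,1],
])

```text
clock: 7.65
tcp_pos: [0.5426, 0.0781, 0.2262]
orientation: [-0.117, 1.568, 0.115]
contact_force: [0.2, -0.1, -1.6]
grip_width: 0.0156
```

```bash
python3 -c "
from h import *
go(.5425,.0775,.223,8.6)"
```

```text
shift [ 0.0032 -0.0005 -0.0002] turn -0.12 | yaw 8.48 tilt [-0.001  -0.0002] tcp [0.5426 0.0781 0.2262] F [ 0.2 -0.1 -1.6] M [ 0.   -0.18  0.09] q [ 0.09  0.55 -0.44  1.97  0.36  0.7  -0.42] w 0.0156 t 7.65
```

Call:
servo_tool([
  [0,0,0,0,0.6],
  [0,0,0,0,0.2],
  [0,0,0,0,-1],
  [0,0,0,0,-1],
  [-0.03,0,0,0,-1],
  [-0.08,0,0,0,-1],
  [-0.134,0,0,0,-1],
  [-0.134,0,0,0,-1],
])

```text
clock: 8.45
tcp_pos: [0.5445, 0.0793, 0.3667]
orientation: [-0.116, 1.557, 0.116]
contact_force: [0.5, 0.5, -0.9]
grip_width: 0.0854
```

```bash
python3 -c "
from h import *
go(.4636,.3236,.35,21.7)
save('wrist','w2.png',s=1.4)"
```

```text
shift [ 0.016   0.2536 -0.0442] turn -13.22 | yaw 8.48 tilt [-0.0009  0.0109] tcp [0.5445 0.0793 0.3667] F [ 0.5  0.5 -0.9] M [-0.02 -0.1  -0.03] q [ 0.17  0.36 -0.53  1.87  0.22  0.96 -0.31] w 0.0854 t 8.45
```

View pics/w2.png

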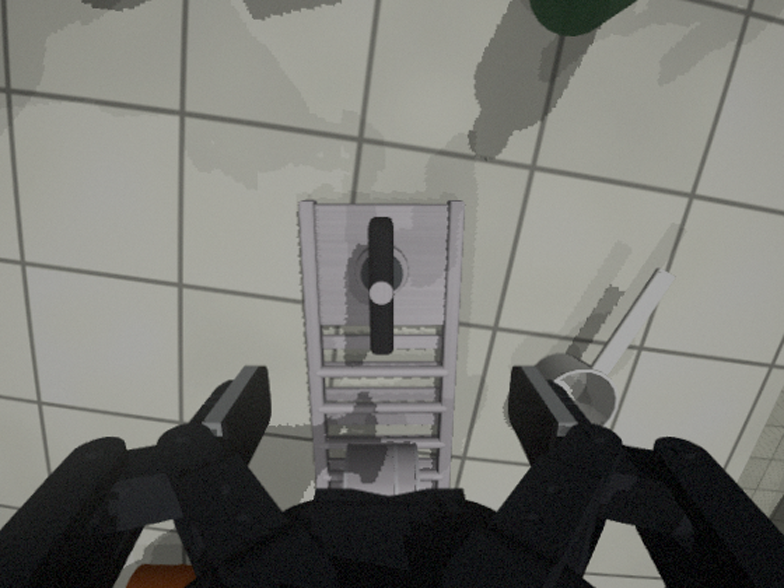

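The bar lies parallel to the rack's long rails (bar (381,218)–(381,353), rack far edge horizontal at row 202), so it is backed off a quarter turn. The empty cradle rods are at rows 371 and 408, and tin_low's at 442 and 475.

```bash
python3 - <<'E'
from h import *
def P(c,z): return pix2w('wrist',(np.array(c,float)+.5)/1.4-.5,[z]*len(c))[:,:2]
b=P([(381,218),(381.5,354),(381,293)],.085);print('bar',b.round(4),((b[0]+b[1])/2).round(4),np.degrees(np.arctan2(*(b[1]-b[0])[::-1]))+90)
r=P([(302,203),(462,203)],.028);print('end',r.mean(0).round(4),np.linalg.norm(r[1]-r[0]),np.degrees(np.arctan2(*(r[1]-r[0])[::-1])))
a=np.radians(8.4);yd=np.array([-np.sin(a),np.cos(a)]);xd=np.array([np.cos(a),np.sin(a)])
q=P([(382,371),(382,407)],.017);print('rods',q.round(4),np.linalg.norm(q[0]-q[1]),'org',q.mean(0)-.037*yd)
print('org from end',r.mean(0)-.2*yd,'from screw',(b[0]+b[1])/2-.147*yd)
rail=P([(300,202),(463,202),(316,455),(449,455)],.026);print('rail mids',(rail[0]+rail[1])/2,(rail[2]+rail[3])/2, np.linalg.norm(rail[2]-rail[3]))
go(.4636,.3236,.35,21.7)
E
```

```text
bar [[0.5353 0.1252]
 [0.5482 0.0371]
 [0.5419 0.0787]] [0.5417 0.0811] 8.349281399156638
end [0.5348 0.1303] 0.11716924327926607 8.40527391178575
rods [[ 0.5548 -0.0098]
 [ 0.5598 -0.0447]] 0.03523392349163603 org [ 0.5626874  -0.06383544]
org from end [ 0.56404068 -0.06758956] from screw [ 0.56320559 -0.06427552]
rail mids [0.53436387 0.13079517] [ 0.56658551 -0.08796741] 0.11919173484251513
shift [ 0.0138  0.254  -0.0434] turn -13.24 | yaw 8.46 tilt [-0.0013  0.0077] tcp [0.5438 0.0788 0.3645] F [ 0.6  0.4 -0.6] M [-0.    0.01  0.05] q [ 0.17  0.36 -0.53  1.87  0.22  0.96 -0.31] w 0.0854 t 8.5
```

Call:
servo_tool([
  [0.007,0.254,-0.043,-13.2,-1],
  [0.007,0.254,-0.043,-13.2,-1],
  [0.007,0.254,-0.043,-13.2,-1],
  [0.007,0.254,-0.043,-13.2,-1],
  [0.007,0.254,-0.043,-13.2,-1],
  [0.007,0.254,-0.043,-13.2,-1],
  [0.007,0.254,-0.043,-13.2,-1],
  [0.007,0.254,-0.043,-13.2,-1],
])

```text
clock: 9.3
tcp_pos: [0.4644, 0.3223, 0.3557]
orientation: [-0.298, 1.544, 0.293]
contact_force: [0.4, -0.8, 0.7]
grip_width: 0.0855
```

Call:
servo_tool([
  [0,0,0,0,-1],
  [0,0,0,0,-1],
])

```text
clock: 9.5
tcp_pos: [0.4654, 0.3203, 0.3552]
orientation: [-0.297, 1.545, 0.289]
contact_force: [0.9, -1.5, -0.4]
grip_width: 0.0855
```

```bash
python3 -c "
from h import *
go(.4636,.3236,.217,21.7)
save('wrist','w3.png',s=1.4)"
```

```text
shift [ 0.1381  0.0045 -0.0011] turn -0.29 | yaw 21.41 tilt [-0.0057  0.0046] tcp [0.4654 0.3203 0.3552] F [ 0.9 -1.5 -0.4] M [-0.   -0.03 -0.05] q [-0.22  0.42 -0.63  1.84  0.31  0.97 -0.61] w 0.0855 t 9.5
```

View pics/w3.png

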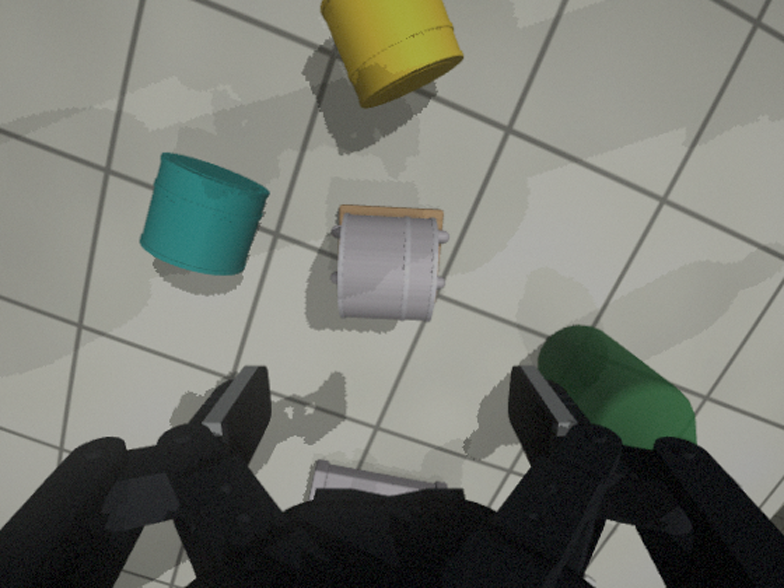

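The silver tin_big on its rest has corners at about (343,214), (437,216), (340,318) and (433,321). The turquoise tin's near edge is at x≈268 and the bottle is to the right; both are clear of the open fingers.

```bash
cat >> h.py <<'E'
from scipy.optimize import least_squares
def fit(cam,corners,scale,z,rad,L,x0,o=None):
    """cylinder pose (x,y,yaw deg) whose silhouette supports match the given corner points"""
    c=(np.array(corners,float)+.5)/scale-.5
    D=np.array([[np.cos(t),np.sin(t)] for t in np.radians(np.arange(0,360,15))])
    o=o or get_obs(); t=np.linspace(0,2*np.pi,72,endpoint=False)
    def f(p):
        a=np.radians(p[2]);X=np.array([np.cos(a),np.sin(a),0]);Y=np.array([-np.sin(a),np.cos(a),0])
        pts=np.vstack([np.array([p[0]/1e3,p[1]/1e3,z])+s*L/2*X+rad*(np.outer(np.cos(t),Y)+np.outer(np.sin(t),[0,0,1])) for s in(-1,1)])
        return (w2pix(cam,pts,o)@D.T).max(0)-(c@D.T).max(0)
    r=least_squares(f,[x0[0]*1e3,x0[1]*1e3,x0[2]]);print('fit mm,deg',r.x.round(2),'rms px',np.sqrt(np.mean(r.fun**2)).round(2));return r.x
E
python3 - <<'E'
from h import *
p=fit('wrist',[(343,213),(438,216),(339,318),(433,321)],1.4,.05,.035,.06,(.4636,.3236,21.7))
go(p[0]/1e3,p[1]/1e3,.217,p[2])
E
```

```text
fit mm,deg [463.53 330.31  19.07] rms px 1.54
shift [0.1383 0.0103 0.0013] turn 2.37 | yaw 21.44 tilt [-0.0053  0.005 ] tcp [0.4652 0.3207 0.3554] F [-0.   0.3  1.7] M [ 0.02 -0.02 -0.04] q [-0.22  0.42 -0.63  1.84  0.31  0.97 -0.61] w 0.0854 t 9.55
```

```bash
python3 - <<'E'
from h import *
A=np.array
def C(c,off): return A(c)/5+A(off)-.4
fit('top',C([(60,91),(175,47),(105,195),(212,151)],(154,218)),1,.05,.035,.06,(.4636,.3236,21.7))
fit('top',C([(412,110),(535,98),(426,226),(546,210)],(242,170)),1,.0497,.035,.06,(.57,-.105,8))
fit('top',C([(72,57),(168,50),(82,170),(177,160)],(386,210)),1,.043,.028,.06,(.489,-.307,4))
go(.4636,.3275,.217,20.5)
E
```

```text
fit mm,deg [463.95 325.28  21.76] rms px 0.62
fit mm,deg [ 571.8  -105.74    5.73] rms px 0.33
fit mm,deg [ 488.99 -308.97    4.02] rms px 0.44
shift [0.1383 0.0077 0.0003] turn 0.94 | yaw 21.44 tilt [-0.0053  0.005 ] tcp [0.4652 0.3207 0.3554] F [-0.   0.3  1.7] M [ 0.02 -0.02 -0.04] q [-0.22  0.42 -0.63  1.84  0.31  0.97 -0.61] w 0.0854 t 9.55
```

Call:
servo_tool([
  [0.03,0.007,0,0.9,-1],
  [0.07,0.007,0,0.9,-1],
  [0.11,0.007,0,0.9,-1],
  [0.138,0.007,0,0.9,-1],
  [0.138,0.007,0,0.9,-1],
  [0.138,0.007,0,0.9,-1],
])

```text
clock: 10.15
tcp_pos: [0.4639, 0.3266, 0.2178]
orientation: [-0.284, 1.547, 0.277]
contact_force: [-1.0, -0.1, 0.3]
grip_width: 0.0854
```

```bash
python3 -c "
from h import *
go(.4636,.3275,.217,20.5)"
```

```text
shift [0.0008 0.0009 0.    ] turn 0.01 | yaw 20.51 tilt [-0.0052  0.0049] tcp [0.4639 0.3266 0.2178] F [-1.  -0.1  0.3] M [ 0.11 -0.01  0.  ] q [-0.31  0.61 -0.54  1.93  0.46  0.73 -0.76] w 0.0854 t 10.15
```

Call:
servo_tool([
  [0,0,0,0,0],
  [0,0,0,0,0.5],
  [0,0,0,0,1],
  [0,0,0,0,1],
  [0,0,0,0,1],
  [0,0,0,0,1],
], force=40)

```text
clock: 10.75
tcp_pos: [0.4644, 0.3271, 0.2199]
orientation: [-0.283, 1.544, 0.277]
contact_force: [-1.5, -0.7, 6.3]
grip_width: 0.0597
```

```bash
python3 -c "
from h import *
go(.4636,.3275,.217,20.5)"
```

```text
shift [ 0.0029  0.0007 -0.0007] turn -0.03 | yaw 20.47 tilt [-0.0047  0.0077] tcp [0.4644 0.3271 0.2199] F [-1.5 -0.7  6.3] M [-0.27  0.38 -0.12] q [-0.31  0.6  -0.54  1.93  0.46  0.73 -0.76] w 0.0597 t 10.75
```

Call:
servo_tool([
  [-0.02,0,0,0,1],
  [-0.06,0,0,0,1],
  [-0.1,0,0,0,1],
  [-0.13,0,0,0,1],
  [-0.14,0,0,0,1],
  [-0.14,0,0,0,1],
])

```text
clock: 11.35
tcp_pos: [0.4634, 0.3275, 0.3617]
orientation: [-0.281, 1.54, 0.278]
contact_force: [-0.1, 0.1, -2.3]
grip_width: 0.06
```

```bash
python3 -c "
from h import *
go(.558,-.03,.36,8.4)"
```

```text
shift [ 0.0029 -0.368  -0.0362] turn 12.04 | yaw 20.44 tilt [-0.0043  0.0115] tcp [0.4634 0.3275 0.3617] F [-0.1  0.1 -2.3] M [-0.01  0.04  0.04] q [-0.23  0.42 -0.64  1.83  0.31  0.98 -0.64] w 0.06 t 11.35
```

Call:
servo_tool([
  [0.001,-0.04,-0.004,1.5,1],
  [0.001,-0.09,-0.009,3,1],
  [0.001,-0.135,-0.013,4.5,1],
  [0.001,-0.18,-0.018,6,1],
  [0.001,-0.225,-0.022,7.5,1],
  [0.001,-0.27,-0.026,9,1],
  [0.001,-0.315,-0.031,10.5,1],
  [0.001,-0.35,-0.035,12,1],
])

```text
clock: 12.15
tcp_pos: [0.5525, -0.0163, 0.3597]
orientation: [-0.114, 1.559, 0.111]
contact_force: [1.2, 0.2, -1.6]
grip_width: 0.0596
```

Call:
servo_tool([
  [0,-0.013,-0.001,0,1],
  [0,-0.016,-0.001,0,1],
  [0,-0.016,-0.001,0,1],
])

```text
clock: 12.45
tcp_pos: [0.5533, -0.0315, 0.3586]
orientation: [-0.114, 1.561, 0.113]
contact_force: [-0.8, 0.5, -2.5]
grip_width: 0.0594
```

```bash
python3 -c "
from h import *
go(.558,-.03,.36,8.4)
save('wrist','w4.png',s=1.4)
save('top','t4.png',crop=(230,160,390,260),s=5)
"
```

```text
shift [-0.0014  0.0008  0.0049] turn -0.12 | yaw 8.28 tilt [-0.0014  0.0068] tcp [ 0.5533 -0.0315  0.3586] F [-0.8  0.5 -2.5] M [ 0.02 -0.04  0.04] q [ 0.34  0.37 -0.49  1.87  0.21  0.94 -0.1 ] w 0.0594 t 12.45
```

View pics/w4.png

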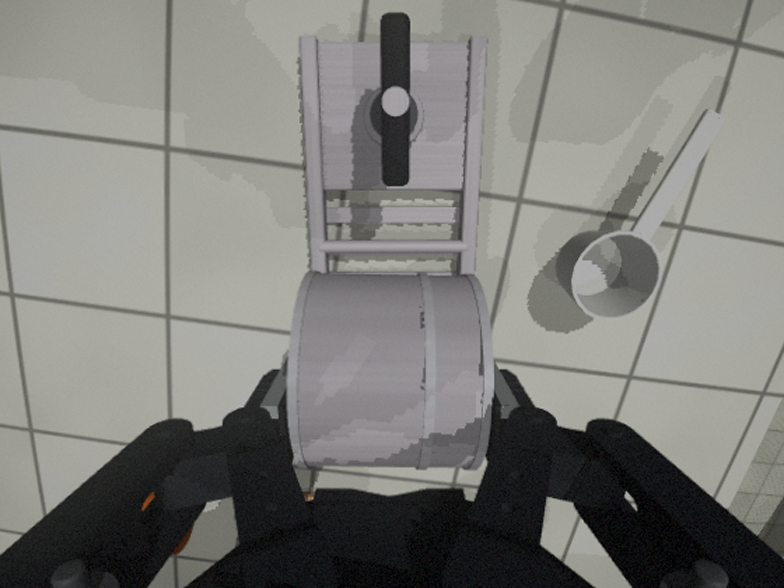

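The held tin is centred at column 391 and the rack's rails at 394, so only a small shift across the rack is needed. The screw bar still runs along the rack.

```bash
python3 - <<'E'
from h import *
o=get_obs()
def P(c,z): return pix2w('wrist',(np.array(c,float)+.5)/1.4-.5,[z]*len(c),o)[:,:2]
a=np.radians(8.4);yd=np.array([-np.sin(a),np.cos(a)]);xd=np.array([np.cos(a),np.sin(a)])
r=P([(302,39),(486,39)],.028);m=P([(314,268),(475,268)],.026);b=P([(395.5,13),(396,185)],.085).mean(0);q=P([(394,246)],.017)[0]
for n,v in(('end',r.mean(0)),('rail',m.mean(0)),('bar',b),('rod55',q)): print(n,v.round(4),'xr',(v@xd).round(4),'yr',(v@yd).round(4))
print('origin yr: end',r.mean(0)@yd-.2,'bar',b@yd-.147,'rod',q@yd-.055, 'prev org',np.array([.5637,-.0665])@xd,np.array([.5637,-.0665])@yd)
M=R.from_rotvec(o['orientation']).as_matrix();g=o['tcp_pos']+.155*M[:,0];print('grasp',g.round(4),'xr',g[:2]@xd,'yr',g[:2]@yd)
t=fit('wrist',[(300,272),(487,272),(296,466),(487,467)],1.4,g[2]-.012,.035,.06,(g[0],g[1],8.4),o)
v=t[:2]/1e3;print('tin xr,yr',v@xd,v@yd)
E
```

```text
end [0.5374 0.128 ] xr 0.5503 yr 0.0482
rail [ 0.5609 -0.0246] xr 0.5513 yr -0.1063
bar [0.5442 0.0804] xr 0.5501 yr 0.0
rod55 [ 0.5583 -0.0096] xr 0.5509 yr -0.0911
origin yr: end -0.15183452964853278 bar -0.14696550137277553 rod -0.14610332995158914 prev org 0.5479382926918361 -0.14813361334267017
grasp [ 0.5547 -0.03    0.2044] xr 0.5444130102793949 yr -0.11069689236801564
fit mm,deg [555.76 -23.74   8.3 ] rms px 2.88
tin xr,yr 0.5463271962204959 -0.10467178844469319
```

View pics/t4.png

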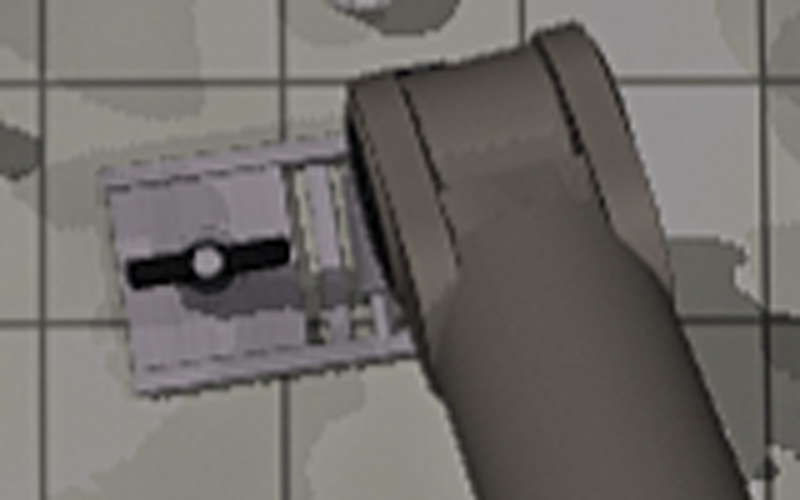

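Call:
servo_tool([
  [0,0,0.0045,0,1],
  [0.04,0,0.0045,0,1],
  [0.08,0,0.0045,0,1],
  [0.11,0,0.0045,0,1],
  [0.125,0,0.0045,0,1],
  [0.128,0,0.0045,0,1],
  [0.128,0,0.0045,0,1],
])

```text
clock: 13.25
tcp_pos: [0.5595, -0.0286, 0.232]
orientation: [-0.116, 1.558, 0.116]
contact_force: [-0.4, -0.5, -0.9]
grip_width: 0.0597
```

```bash
python3 -c "
from h import *
go(.558,-.03,.2196,8.4)
o=get_obs();g=o['tcp_pos']+.155*R.from_rotvec(o['orientation']).as_matrix()[:,0];a=np.radians(8.4);print(g,g[0]*np.cos(a)+g[1]*np.sin(a),-g[0]*np.sin(a)+g[1]*np.cos(a))
save('scene','s5.png',crop=(190,170,330,270),s=5)"
```

```text
shift [ 0.0124 -0.0011 -0.0018] turn 0.08 | yaw 8.48 tilt [-0.0011  0.0092] tcp [ 0.5595 -0.0286  0.232 ] F [-0.4 -0.5 -0.9] M [-0.    0.04  0.02] q [ 0.27  0.55 -0.42  1.95  0.34  0.71 -0.21] w 0.0597 t 13.25
[ 0.56097164 -0.02856332  0.07701502] 0.5507811114917647 -0.11020533952686229
```

View pics/s5.png

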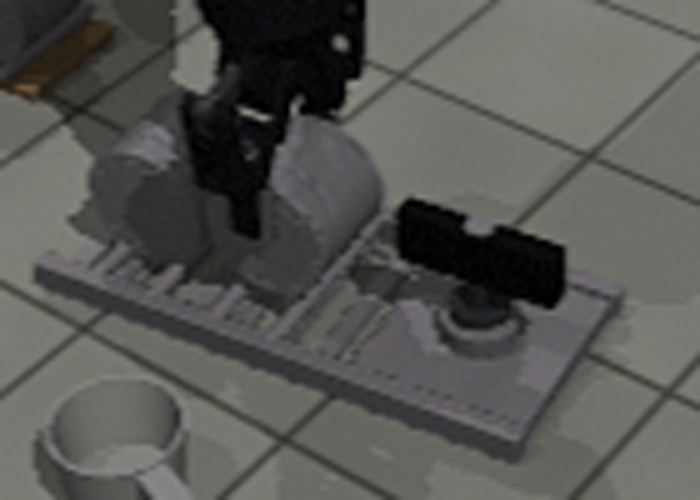

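The tin hovers just above the empty cradle next to tin_low, with end faces nearly flush. I'll lower it gently.

Call:
servo_tool([
  [0.003,0,-0.001,0,1],
  [0.006,0,-0.001,0,1],
  [0.009,0,-0.001,0,1],
  [0.009,0,-0.001,0,1],
])

```text
clock: 13.7
tcp_pos: [0.5588, -0.0291, 0.2235]
orientation: [-0.116, 1.557, 0.115]
contact_force: [0.3, -0.6, -2.4]
grip_width: 0.0596
```

```bash
python3 -c "
from h import *
go(.558,-.03,.2196,8.4)"
```

```text
shift [ 0.0039 -0.0008 -0.0009] turn 0.05 | yaw 8.45 tilt [-0.0015  0.0101] tcp [ 0.5588 -0.0291  0.2235] F [ 0.3 -0.6 -2.4] M [-0.01  0.03 -0.01] q [ 0.26  0.56 -0.42  1.95  0.35  0.69 -0.22] w 0.0596 t 13.7
```

Call:
servo_tool([
  [0.001,0,0,0,1],
  [0.0025,0,0,0,1],
  [0.0025,0,0,0,1],
])

```text
clock: 14.0
tcp_pos: [0.5589, -0.0291, 0.2216]
orientation: [-0.116, 1.557, 0.115]
contact_force: [-2.1, -0.9, 3.9]
grip_width: 0.0595
```

```bash
python3 -c "
from h import *
go(.558,-.03,.2196,8.4)"
```

```text
shift [ 0.002  -0.0007 -0.0011] turn 0.04 | yaw 8.44 tilt [-0.0019  0.0102] tcp [ 0.5589 -0.0291  0.2216] F [-2.1 -0.9  3.9] M [-0.04  0.54  0.03] q [ 0.26  0.56 -0.41  1.95  0.35  0.68 -0.22] w 0.0595 t 14.0
```

Call:
servo_tool([
  [0.001,0,0,0,1],
  [0.0015,0,0,0,1],
  [0.0015,0,0,0,1],
])

```text
clock: 14.3
tcp_pos: [0.5591, -0.0291, 0.2214]
orientation: [-0.117, 1.557, 0.114]
contact_force: [-3.6, -1.7, 13.3]
grip_width: 0.0601
```

```bash
python3 -c "
from h import *
go(.558,-.03,.2196,8.4)"
```

```text
shift [ 0.0018 -0.0007 -0.0012] turn 0.04 | yaw 8.44 tilt [-0.0029  0.0101] tcp [ 0.5591 -0.0291  0.2214] F [-3.6 -1.7 13.3] M [-0.02  1.31  0.07] q [ 0.26  0.56 -0.41  1.95  0.35  0.68 -0.22] w 0.0601 t 14.3
```

Call:
servo_tool([
  [0,0,0,0,0.3],
  [0,0,0,0,0.15],
  [0,0,0,0,0],
  [0,0,0,0,-0.5],
  [0,0,0,0,-1],
  [0,0,0,0,-1],
  [0,0,0,0,-1],
])

```text
clock: 15.0
tcp_pos: [0.559, -0.0291, 0.2213]
orientation: [-0.117, 1.558, 0.114]
contact_force: [0.6, 0.1, 0.1]
grip_width: 0.0852
```

Call:
servo_tool([
  [-0.02,0,0,0,-1],
  [-0.06,0,0,0,-1],
  [-0.1,0,0,0,-1],
  [-0.14,0,0,0,-1],
  [-0.14,0,0,0,-1],
  [-0.14,0,0,0,-1],
])

```text
clock: 15.6
tcp_pos: [0.5577, -0.029, 0.3622]
orientation: [-0.117, 1.555, 0.113]
contact_force: [-0.6, -0.2, 0.1]
grip_width: 0.0855
```

```bash
python3 -c "
from h import *
go(.489,-.308,.36,4)
save('wrist','w6.png',s=1.4)"
```

```text
shift [ 0.0018 -0.266  -0.1089] turn 4.43 | yaw 8.43 tilt [-0.0036  0.0121] tcp [ 0.5577 -0.029   0.3622] F [-0.6 -0.2  0.1] M [0.01 0.05 0.01] q [ 0.34  0.37 -0.49  1.86  0.22  0.95 -0.11] w 0.0855 t 15.6
```

View pics/w6.png

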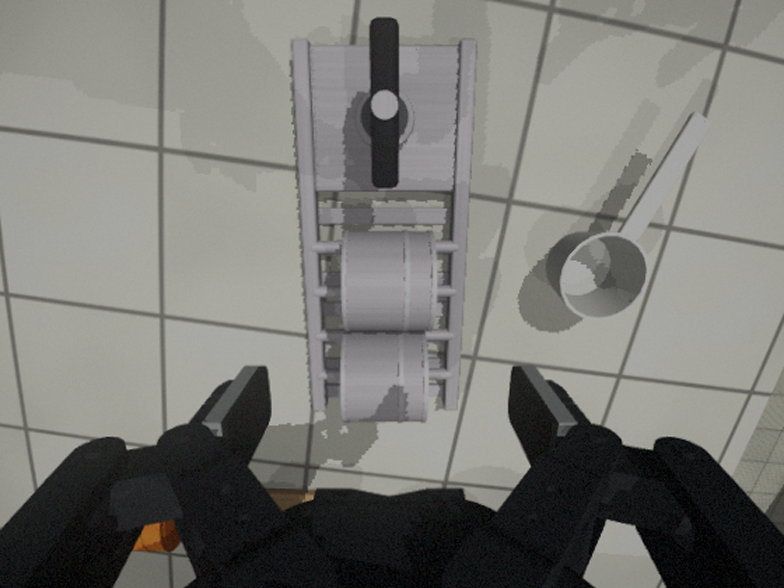

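Both large tins lie parallel in their cradles: tin_big spans columns 342–436, tin_low 342–429, with the rack's midline at about 386. The ends are level within about 2 mm and the screw is unchanged. On to tin_small.

Call:
servo_tool([
  [0.003,-0.266,-0.109,4.4,-1],
  [0.003,-0.266,-0.109,4.4,-1],
  [0.003,-0.266,-0.109,4.4,-1],
  [0.003,-0.266,-0.109,4.4,-1],
  [0.003,-0.266,-0.109,4.4,-1],
  [0.003,-0.266,-0.109,4.4,-1],
  [0.003,-0.266,-0.109,4.4,-1],
  [0.003,-0.266,-0.109,4.4,-1],
])

```text
clock: 16.45
tcp_pos: [0.4876, -0.3088, 0.3558]
orientation: [-0.053, 1.563, 0.053]
contact_force: [0.7, 0.8, -0.8]
grip_width: 0.0855
```

Call:
servo_tool([
  [0,0,0,0,-1],
  [0,0,0,0,-1],
])

```text
clock: 16.65
tcp_pos: [0.488, -0.3071, 0.355]
orientation: [-0.055, 1.564, 0.057]
contact_force: [-1.4, 0.8, -1.0]
grip_width: 0.085
```

```bash
python3 -c "
from h import *
go(.489,-.308,.213,4)
save('wrist','w7.png',s=1.4)"
```

```text
shift [ 1.42e-01 -1.10e-03  1.00e-04] turn 0.06 | yaw 4.06 tilt [0.0011 0.006 ] tcp [ 0.488  -0.3071  0.355 ] F [-1.4  0.8 -1. ] M [-0.    0.05 -0.01] q [ 0.75  0.4  -0.38  1.83  0.17  0.95  0.37] w 0.085 t 16.65
```

View pics/w7.png

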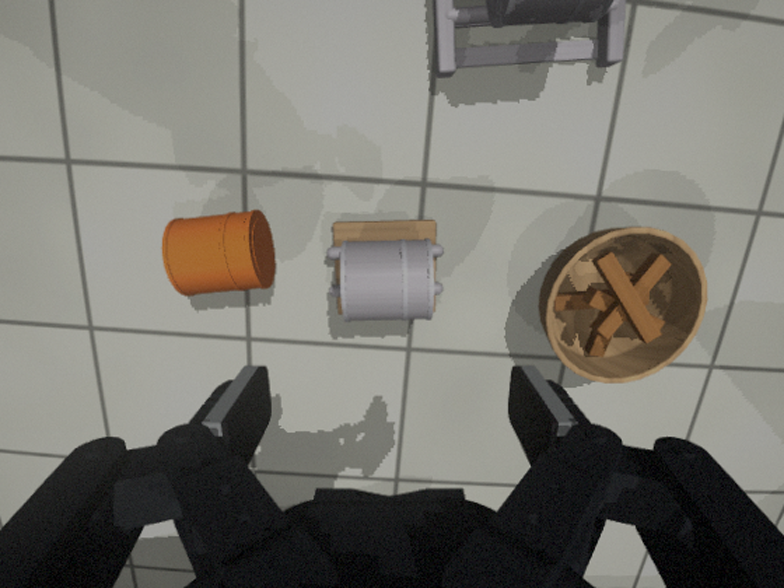

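tin_small (silver, on its rest) spans columns 341–434 and rows 239–320, aligned with the jaws. Orange (right edge x 275) and the bowl (left edge x 541) are clear.

```bash
python3 - <<'E'
from h import *
p=fit('wrist',[(342,239),(435,239),(342,320),(432,320)],1.4,.043,.028,.06,(.489,-.308,4))
go(p[0]/1e3,(p[1]/1e3-.309)/2,.2125,4)
E
```

```text
fit mm,deg [ 490.25 -305.49    4.02] rms px 1.62
shift [ 0.1428 -0.0002  0.0012] turn 0.05 | yaw 4.05 tilt [0.0006 0.0065] tcp [ 0.4881 -0.3073  0.3553] F [ 0.3  0.1 -0.5] M [-0.01 -0.01  0.01] q [ 0.75  0.39 -0.38  1.83  0.17  0.95  0.37] w 0.0854 t 16.7
```

Call:
servo_tool([
  [0.03,0,0.001,0,-1],
  [0.07,0,0.001,0,-1],
  [0.11,0,0.001,0,-1],
  [0.142,0,0.001,0,-1],
  [0.142,0,0.001,0,-1],
  [0.142,0,0.001,0,0.2],
  [0.142,0,0.001,0,1],
  [0.142,0,0.001,0,1],
], force=40)

```text
clock: 17.5
tcp_pos: [0.491, -0.3071, 0.2156]
orientation: [-0.056, 1.56, 0.055]
contact_force: [-1.0, 1.4, 3.4]
grip_width: 0.0595
```

Call:
servo_tool([
  [0,0,0,0,1],
  [0,0,0,0,1],
  [0,0,0,0,1],
])

```text
clock: 17.8
tcp_pos: [0.491, -0.3072, 0.2161]
orientation: [-0.057, 1.56, 0.054]
contact_force: [-0.2, -0.2, -0.4]
grip_width: 0.0594
```

```bash
python3 -c "
from h import *
go(.489,-.308,.213,4)"
```

```text
shift [ 0.003  -0.0006 -0.0021] turn 0.05 | yaw 4.05 tilt [-0.0017  0.0101] tcp [ 0.491  -0.3072  0.2161] F [-0.2 -0.2 -0.4] M [-0.   -0.01  0.03] q [ 0.7   0.58 -0.32  1.91  0.27  0.68  0.29] w 0.0594 t 17.8
```

Call:
servo_tool([
  [-0.02,0,0,0,1],
  [-0.06,0,0,0,1],
  [-0.1,0,0,0,1],
  [-0.14,0,0,0,1],
  [-0.17,0,0,0,1],
  [-0.17,0,0,0,1],
])

```text
clock: 18.4
tcp_pos: [0.4904, -0.3075, 0.3909]
orientation: [-0.06, 1.553, 0.05]
contact_force: [0.4, 0.1, -1.0]
grip_width: 0.059
```

```bash
cat >> h.py <<'E'
def rk(xr,yr,z,yaw=8.4):
    """target for the grasp point in rack-aligned coordinates (tilt included); z is the TCP height"""
    o=get_obs();M=R.from_rotvec(o['orientation']).as_matrix();a=np.radians(8.4)
    G=R.from_euler('z',yaw-np.degrees(np.arctan2(M[1,2],M[0,2])),degrees=True).as_matrix()@M[:,0]*.155
    x=xr*np.cos(a)-yr*np.sin(a)-G[0];y=xr*np.sin(a)+yr*np.cos(a)-G[1];print('tcp target',x.round(4),y.round(4));go(x,y,z,yaw)
E
python3 -c "
from h import *
rk(.549,-.148,.38)"
```

```text
tcp target 0.562 -0.0656
shift [0.0109 0.2364 0.0882] turn -4.36 | yaw 4.04 tilt [-0.0066  0.0171] tcp [ 0.4904 -0.3075  0.3909] F [ 0.4  0.1 -1. ] M [ 0.03 -0.03 -0.01] q [ 0.76  0.36 -0.39  1.79  0.16  1.01  0.38] w 0.059 t 18.4
```

Call:
servo_tool([
  [0.005,0.035,0.013,-1,1],
  [0.01,0.075,0.028,-2,1],
  [0.01,0.115,0.043,-3,1],
  [0.01,0.155,0.058,-4,1],
  [0.01,0.195,0.073,-4.4,1],
  [0.01,0.225,0.084,-4.4,1],
  [0.01,0.235,0.088,-4.4,1],
  [0.01,0.235,0.088,-4.4,1],
])

```text
clock: 19.2
tcp_pos: [0.5619, -0.0652, 0.3801]
orientation: [-0.123, 1.552, 0.114]
contact_force: [0.4, 0.7, -1.4]
grip_width: 0.0593
```

Call:
servo_tool([
  [0,0,0,0,1],
  [0,0,0,0,1],
])

```text
clock: 19.4
tcp_pos: [0.5614, -0.0671, 0.3795]
orientation: [-0.121, 1.553, 0.111]
contact_force: [1.2, -0.4, -1.2]
grip_width: 0.0591
```

```bash
python3 -c "
from h import *
rk(.549,-.148,.29)"
```

```text
tcp target 0.5624 -0.0654
shift [ 0.0895  0.0022 -0.0001] turn 0.09 | yaw 8.49 tilt [-0.0075  0.0141] tcp [ 0.5614 -0.0671  0.3795] F [ 1.2 -0.4 -1.2] M [ 0.    0.02 -0.01] q [ 0.4   0.36 -0.49  1.83  0.21  0.99 -0.03] w 0.0591 t 19.4
```

Call:
servo_tool([
  [0.03,0.002,0,0,1],
  [0.06,0.002,0,0,1],
  [0.08,0.002,0,0,1],
  [0.09,0.002,0,0,1],
  [0.09,0.002,0,0,1],
])

```text
clock: 19.9
tcp_pos: [0.5619, -0.0667, 0.2882]
orientation: [-0.12, 1.556, 0.11]
contact_force: [-1.0, -0.2, -0.9]
grip_width: 0.0594
```

```bash
python3 -c "
from h import *
rk(.549,-.148,.2738)
save('scene','s8.png',crop=(190,150,330,260),s=5)"
```

```text
tcp target 0.5628 -0.0654
shift [0.0144 0.0013 0.001 ] turn 0.0 | yaw 8.4 tilt [-0.0072  0.0115] tcp [ 0.5619 -0.0667  0.2882] F [-1.  -0.2 -0.9] M [-0.01  0.06 -0.03] q [ 0.36  0.48 -0.46  1.9   0.29  0.81 -0.1 ] w 0.0594 t 19.9
```

View pics/s8.png

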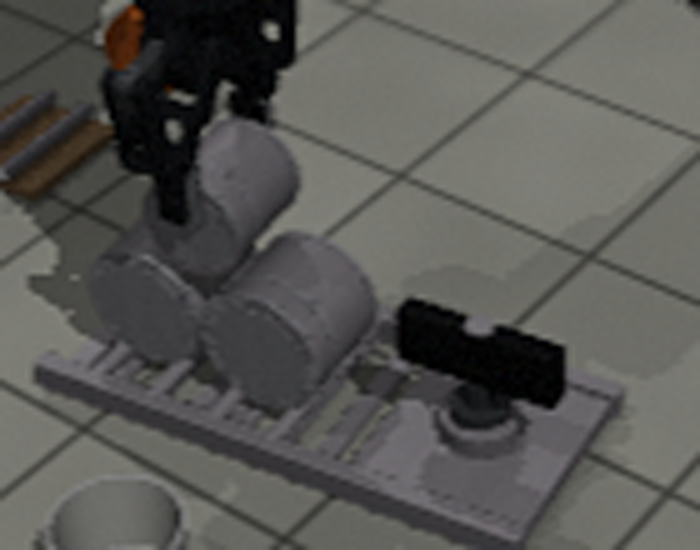

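tin_small hovers over the gap between the two large tins (its face centre at about (200,240), the gap at (203,300)). I'll lower it by feel.

Call:
servo_tool([
  [0.004,0.001,0.0005,0,1],
  [0.007,0.001,0.0005,0,1],
  [0.01,0.001,0.0005,0,1],
  [0.01,0.001,0.0005,0,1],
])

```text
clock: 20.35
tcp_pos: [0.5629, -0.0654, 0.2794]
orientation: [-0.12, 1.554, 0.11]
contact_force: [-0.5, -0.2, -1.6]
grip_width: 0.0595
```

```bash
python3 -c "
from h import *
rk(.549,-.148,.2738)"
```

```text
tcp target 0.5625 -0.0653
shift [ 0.0056  0.0002 -0.0004] turn 0.02 | yaw 8.42 tilt [-0.0077  0.0134] tcp [ 0.5629 -0.0654  0.2794] F [-0.5 -0.2 -1.6] M [-0.02  0.02  0.01] q [ 0.36  0.49 -0.45  1.91  0.3   0.8  -0.11] w 0.0595 t 20.35
```

Call:
servo_tool([
  [0.001,0,0,0,1],
  [0.002,0,0,0,1],
  [0.002,0,0,0,1],
])

```text
clock: 20.65
tcp_pos: [0.5629, -0.0654, 0.2773]
orientation: [-0.12, 1.554, 0.11]
contact_force: [-0.6, 0.7, -0.2]
grip_width: 0.0593
```

```bash
python3 -c "
from h import *
rk(.549,-.148,.2738)"
```

```text
tcp target 0.5625 -0.0653
shift [ 0.0035  0.0001 -0.0004] turn 0.02 | yaw 8.42 tilt [-0.0076  0.0133] tcp [ 0.5629 -0.0654  0.2773] F [-0.6  0.7 -0.2] M [-0.01  0.03 -0.  ] q [ 0.36  0.49 -0.45  1.91  0.3   0.79 -0.11] w 0.0593 t 20.65
```

Call:
servo_tool([
  [0.001,0,0,0,1],
  [0.002,0,0,0,1],
  [0.002,0,0,0,1],
])

```text
clock: 20.95
tcp_pos: [0.5628, -0.0654, 0.2752]
orientation: [-0.12, 1.554, 0.11]
contact_force: [1.1, 0.5, -1.8]
grip_width: 0.0596
```

```bash
python3 -c "
from h import *
rk(.549,-.148,.2738)"
```

```text
tcp target 0.5626 -0.0653
shift [ 0.0014  0.0001 -0.0003] turn 0.03 | yaw 8.43 tilt [-0.0076  0.0131] tcp [ 0.5628 -0.0654  0.2752] F [ 1.1  0.5 -1.8] M [-0.   -0.01 -0.01] q [ 0.35  0.49 -0.45  1.91  0.3   0.79 -0.11] w 0.0596 t 20.95
```

Call:
servo_tool([
  [0.001,0,0,0,1],
  [0.0012,0,0,0,1],
  [0.0012,0,0,0,1],
])

```text
clock: 21.25
tcp_pos: [0.5629, -0.0654, 0.274]
orientation: [-0.12, 1.554, 0.11]
contact_force: [0.2, 0.2, -2.2]
grip_width: 0.0595
```

```bash
python3 -c "
from h import *
rk(.549,-.148,.2738)"
```

```text
tcp target 0.5625 -0.0653
shift [ 0.0002  0.0001 -0.0004] turn 0.03 | yaw 8.43 tilt [-0.0076  0.0133] tcp [ 0.5629 -0.0654  0.274 ] F [ 0.2  0.2 -2.2] M [-0.03 -0.06  0.04] q [ 0.35  0.5  -0.45  1.91  0.3   0.79 -0.11] w 0.0595 t 21.25
```

No contact yet, so I'll continue in 1 mm steps.

Call:
servo_tool([
  [0.0005,0,0,0,1],
  [0.001,0,0,0,1],
  [0.001,0,0,0,1],
])

```text
clock: 21.55
tcp_pos: [0.5632, -0.0657, 0.2735]
orientation: [-0.12, 1.553, 0.109]
contact_force: [-0.5, -2.1, 4.1]
grip_width: 0.0591
```

```bash
python3 -c "
from h import *
rk(.549,-.148,.2738)"
```

```text
tcp target 0.5624 -0.0653
shift [-0.0003  0.0005 -0.0008] turn 0.01 | yaw 8.41 tilt [-0.0082  0.0141] tcp [ 0.5632 -0.0657  0.2735] F [-0.5 -2.1  4.1] M [-0.14  0.01 -0.05] q [ 0.35  0.5  -0.45  1.91  0.31  0.79 -0.11] w 0.0591 t 21.55
```

Call:
servo_tool([
  [0.0005,0,0,0,1],
  [0.001,0,0,0,1],
  [0.001,0,0,0,1],
])

```text
clock: 21.85
tcp_pos: [0.5635, -0.0659, 0.2731]
orientation: [-0.121, 1.552, 0.109]
contact_force: [-1.5, -1.9, 8.0]
grip_width: 0.0594
```

```bash
python3 -c "
from h import *
rk(.549,-.148,.2738)"
```

```text
tcp target 0.5623 -0.0652
shift [-0.0007  0.0009 -0.001 ] turn -0.01 | yaw 8.39 tilt [-0.0089  0.0147] tcp [ 0.5635 -0.0659  0.2731] F [-1.5 -1.9  8. ] M [-0.26  0.42 -0.  ] q [ 0.35  0.5  -0.45  1.91  0.31  0.78 -0.12] w 0.0594 t 21.85
```

It made contact at the expected height with little lateral force. Release slowly and rise.

Call:
servo_tool([
  [0,0,0,0,0.3],
  [0,0,0,0,0.2],
  [0,0,0,0,0.1],
  [0,0,0,0,-0.1],
  [0,0,0,0,-0.5],
  [0,0,0,0,-1],
  [0,0,0,0,-1],
  [0,0,0,0,-1],
], force=20)

```text
clock: 22.65
tcp_pos: [0.5634, -0.0658, 0.273]
orientation: [-0.121, 1.553, 0.109]
contact_force: [0.5, 0.3, 0.1]
grip_width: 0.0852
```

Call:
servo_tool([
  [-0.01,0,0,0,-1],
  [-0.03,0,0,0,-1],
  [-0.07,0,0,0,-1],
  [-0.11,0,0,0,-1],
  [-0.12,0,0,0,-1],
  [-0.12,0,0,0,-1],
])

```text
clock: 23.25
tcp_pos: [0.562, -0.0649, 0.3955]
orientation: [-0.121, 1.548, 0.108]
contact_force: [0.8, 0.0, 0.6]
grip_width: 0.0856
```

Call:
servo_tool([
  [0,-0.25,-0.15,0,-1],
  [0,-0.25,-0.15,0,-1],
  [0,-0.25,-0.15,0,-1],
  [0,-0.25,-0.15,0,-1],
  [0,-0.25,-0.15,0,-1],
  [0,-0.25,-0.15,0,-1],
  [0,-0.25,-0.15,0,-1],
])

```text
clock: 23.95
tcp_pos: [0.4459, -0.3404, 0.3932]
orientation: [-0.114, 1.553, 0.099]
contact_force: [0.2, -1.0, 0.7]
grip_width: 0.0853
```

```bash
python3 -c "
from h import *
go(.5,0,.3,8.4)
save('top','t9.png');save('scene','s9.png')
t=cv2.imread('pics/t9.png')[165:250,235:375];s=cv2.imread('pics/s9.png')[150:260,190:330]
t=cv2.resize(t,None,fx=5,fy=5)[:,:400+300];s=cv2.resize(s,None,fx=5,fy=5)
t=cv2.resize(t,(560,340));s=cv2.resize(s,(331,260))
o=np.zeros((600,560,3),np.uint8);o[:340]=t;o[340:,:331]=s;cv2.imwrite('pics/c9.png',np.clip(o*1.5,0,255).astype(np.uint8))"
```

```text
shift [0.0912 0.3309 0.0983] turn -0.62 | yaw 7.78 tilt [-0.0104  0.0145] tcp [ 0.4459 -0.3404  0.3932] F [ 0.2 -1.   0.7] M [0.06 0.01 0.03] q [ 0.85  0.32 -0.38  1.83  0.14  1.    0.55] w 0.0853 t 23.95
```

The picture limit is reached, so I'll make the last checks numerically from the saved frames.

```bash
python3 - <<'E'
from h import *
def hull(cam,xr,yr,z,rad,yaw=8.4,L=.06):
    a=np.radians(8.4);x=xr*np.cos(a)-yr*np.sin(a);y=xr*np.sin(a)+yr*np.cos(a);a=np.radians(yaw)
    X=np.array([np.cos(a),np.sin(a),0]);Y=np.array([-np.sin(a),np.cos(a),0]);t=np.linspace(0,2*np.pi,60)
    p=np.vstack([[x,y,z]+s*L/2*X+rad*(np.outer(np.cos(t),Y)+np.outer(np.sin(t),[0,0,1])) for s in(-1,1)])
    return cv2.convexHull(w2pix(cam,p).astype(np.float32))
for cam,f0,f1 in(('top','raw_t0.png','t9.png'),('scene','raw_s0.png','s9.png')):
    A=cv2.imread('pics/'+f0).astype(float);B=cv2.imread('pics/'+f1).astype(float)
    g=cv2.cvtColor(B.astype(np.uint8),cv2.COLOR_BGR2GRAY).astype(np.float32)
    G=np.hypot(cv2.Sobel(g,cv2.CV_32F,1,0),cv2.Sobel(g,cv2.CV_32F,0,1));G=cv2.GaussianBlur(np.minimum(G,120),(0,0),.8)
    def score(*q):
        m=np.zeros(g.shape,np.uint8);cv2.polylines(m,[np.round(hull(cam,*q)*8).astype(np.int32)],True,255,1,cv2.LINE_AA,3)
        return (G*m).sum()/m.sum()
    for n,yr,z,r in(('low',-.185,.0497,.035),('big',-.111,.0497,.035),('small',-.148,.1007,.028)):
        best=max((score(.548+dx/1e3,yr+dy/1e3,z,r,8.4+w),dx,dy,w) for dx in range(-10,11) for dy in range(-10,11) for w in(-6,-3,0,3,6))
        print(cam,n,'best offset mm/deg',best[1:],round(best[0]),'nominal',round(score(.548,yr,z,r)))
    if cam=='top':
        d=np.abs(A-B).max(2)
        for n,(u,v) in dict(bottle=(190,174),scoop=(301,150),bowl=(412,169),orange=(407,276),teal=(186,290),yellow=(133,261)).items():
            print(n,'changed px',int((d[v-18:v+18,u-18:u+18]>25).sum()))
        m=(B.max(2)<35);m2=np.zeros_like(m);m2[190:235,245:305]=m[190:235,245:305]
        v,u=np.nonzero(m2);P=pix2w('top',np.c_[u,v],[.085]*len(u))[:,:2];c=P.mean(0);w=np.linalg.svd(P-c)[2][0]
        print('bar yaw',np.degrees(np.arctan2(w[1],w[0]))%180,'(expect 98.4)',c,len(u))
E
```

```text
top low best offset mm/deg (6, 7, -6) 88 nominal 72Traceback (most recent call last):
  File "<stdin>", line 15, in <module>
  File "<stdin>", line 15, in <genexpr>
  File "<stdin>", line 12, in score
  File "<stdin>", line 6, in hull
  File "h.py", line 21, in w2pix
    p,W=w2c(n,o)
        ~~~^^^^^
  File "h.py", line 11, in w2c
    p=camera_params(n)
ValueError: time passes only in moves, steps and waits
```

```bash
python3 - <<'E'
from h import *
import h
for cam,f0,f1 in(('top','raw_t0.png','t9.png'),('scene','raw_s0.png','s9.png')):
    p,W=w2c(cam);h.w2c=lambda n,o=None,pw=(p,W):pw
    A=cv2.imread('pics/'+f0).astype(float);B=cv2.imread('pics/'+f1).astype(float)
    g=cv2.cvtColor(B.astype(np.uint8),cv2.COLOR_BGR2GRAY).astype(np.float32)
    G=np.hypot(cv2.Sobel(g,cv2.CV_32F,1,0),cv2.Sobel(g,cv2.CV_32F,0,1));G=cv2.GaussianBlur(np.minimum(G,120),(0,0),.8)
    t=np.linspace(0,2*np.pi,60)
    def score(xr,yr,z,rad,yaw=8.4,L=.06):
        a=np.radians(8.4);x=xr*np.cos(a)-yr*np.sin(a);y=xr*np.sin(a)+yr*np.cos(a);a=np.radians(yaw)
        X=np.array([np.cos(a),np.sin(a),0]);Y=np.array([-np.sin(a),np.cos(a),0])
        P=np.vstack([[x,y,z]+s*L/2*X+rad*(np.outer(np.cos(t),Y)+np.outer(np.sin(t),[0,0,1])) for s in(-1,1)])
        H=cv2.convexHull(w2pix(cam,P).astype(np.float32))
        m=np.zeros(g.shape,np.uint8);cv2.polylines(m,[np.round(H*8).astype(np.int32)],True,255,1,cv2.LINE_AA,3)
        return (G*m).sum()/m.sum()
    for n,yr,z,r in(('low',-.185,.0497,.035),('big',-.111,.0497,.035),('small',-.148,.1007,.028)):
        s=sorted(((score(.548+dx/1e3,yr+dy/1e3,z,r,8.4+w),dx,dy,w) for dx in range(-10,11,2) for dy in range(-10,11,2) for w in(-4,0,4)),reverse=True)[:3]
        print(cam,n,[(round(float(q[0])),)+q[1:] for q in s],'nominal',round(score(.548,yr,z,r)))
    if cam=='top':
        d=np.abs(A-B).max(2)
        for n,(u,v) in dict(bottle=(190,174),scoop=(301,150),bowl=(412,169),orange=(407,276),teal=(186,290),yellow=(133,261)).items():
            print(n,'changed px',int((d[v-18:v+18,u-18:u+18]>25).sum()))
        m=B.max(2)<35;m2=np.zeros_like(m);m2[190:235,245:305]=m[190:235,245:305]
        v,u=np.nonzero(m2);P=pix2w('top',np.c_[u,v],[.085]*len(u))[:,:2];c=P.mean(0);w=np.linalg.svd(P-c)[2][0]
        print('bar yaw',np.degrees(np.arctan2(w[1],w[0]))%180,'(expect 98.4)',c,len(u))
    import importlib;importlib.reload(h)
E
```

```text
top low [(88, 6, 6, -4), (87, 8, 6, -4), (87, 6, 8, -4)] nominal 72
top big [(82, 8, 2, -4), (82, 8, 0, 0), (82, 6, 2, 0)] nominal 68
top small [(93, 6, 2, -4), (93, 6, 2, 0), (93, 6, 4, -4)] nominal 78
bottle changed px 0
scoop changed px 0
bowl changed px 0
orange changed px 0
teal changed px 0
yellow changed px 0
bar yaw 98.54050348007239 (expect 98.4) [0.54090943 0.07559717] 171
scene low [(75, 10, 0, 4), (74, 10, 0, 0), (73, 8, 0, 4)] nominal 69
scene big [(71, 6, 6, 4), (71, 8, 8, 4), (70, 6, 6, 0)] nominal 65
scene small [(76, 2, 0, -4), (75, 2, 0, 0), (75, 0, 0, -4)] nominal 75
```

```bash
python3 -c "
from bench import *
print(hand_in())"
```

```text
the job is handed in; nothing more can be done
None
```

The job is done and handed in, at about 24 s on the clock. I turned the screw clockwise to its stop, where the moment rose to 1.5 N m. I then backed it off 90° and left it there. After that I laid the large silver tin in the empty cradle and saddled the smaller silver tin on top of the two.

**Checks that passed:**
- **Screw:** the bar now lies along the rack's length, at 98.5° measured against 98.4° expected.
- **Small tin:** it met the two large tins at about the expected height, with only about 2 N sideways force.
- **Level and parallel:** in the last top image the three tins agree to about 2 mm end to end and look parallel. That method cannot resolve tilt finer than about 4°.
- **Bystanders:** the bottle, bowl, scoop and coloured look-alikes show no changed pixels from the first picture.

**Checks that disagreed or were limited:**
- **Large tin:** it sits an estimated 2–2.5 mm off the rack's centre line compared with the tin already in the rack.
- **Absolute position:** the edge match puts all three tins 6–8 mm to one side in the top image. The scene camera put the large tins 6–10 mm and the small tin 2 mm to that side. The tin I never touched shows the offset too, so I put it down to bias in the edge matching. Only the tins' positions relative to each other are confirmed.
- **Last look:** I had used all 12 pictures, so I could not view the finished stack and checked it only by computation.

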